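# Load the ball carrier, one ball per well

## Task

Put the two orange calibration balls into the two empty wells of the round three-well carrier, one ball in each well. The white ball stays in its well; the dark steel ball is not wanted.

Things in the scene. Friction and masses are not known exactly. Their poses are not given: they have to be found in the camera images.
- amber_1_center (a point): One orange ball, 25 mm in diameter. Position: the ball's centre. It starts loose on a fixed narrow stand (foot 34 mm wide, 4 mm high; black cup 21 mm wide, its rim 20 mm high), most of it above the cup, its centre 30 mm above the table. Three such stands, 80 mm or more apart; the third carries an unwanted dark steel ball of the same size. About 20 g, hard.
- amber_2_center (a point): The other orange ball, 25 mm in diameter, just like the first and on another of the stands. Position: the ball's centre, 30 mm above the table at the start. Obstacles: a big monitor stands to the right behind the keyboard (face about 0.62 m ahead, right of y = -0.08 m, higher than the arm's wrist) and a lamp box at the back left (beyond x = 0.54 m, left of y = 0.28 m, 0.2 m high).
- white_ball_center (a point): White ball, 25 mm in diameter, already lying in one of the carrier's wells, which shows which well is taken; it stays there. Its position is the ball's centre.
- carrier: Round metal disc fixed to the table, 150 mm wide, 6 mm thick, at any yaw. Origin: centre of its underside, z up. Three black conical wells, centres (x, y, mm): (44, 0) taken by the white ball; (-22, 38.1) and (-22, -38.1) empty. Each is 49 mm wide inside at its rim, 23 mm above the table, narrowing to its floor at 8 mm, so a ball rolls to the middle and rests with its centre 20 mm up. Boss at the centre, 14 mm high.
There are look-alikes about, which are no part of the job. Leave any blue or purple look-alike of the part that bears white_ball_center alone.

How it is judged (in metres and radians):
At the end, for the whole second after the job is handed in: One orange ball rests in each of the two wells that were empty and the white ball rests in its own well: each ball's centre within 10 mm of its well's centre along each of the carrier's x and y axes and 15 to 29 mm above the carrier's underside (down in the well), and staying so for a second ((((x of amber_1_center in the frame of carrier between -0.032 and -0.012 m and y of amber_1_center in the frame of carrier between 0.0281 and 0.0481 m and z of amber_1_center in the frame of carrier between 0.015 and 0.029 m) and (x of amber_2_center in the frame of carrier between -0.032 and -0.012 m and y of amber_2_center in the frame of carrier between -0.0481 and -0.0281 m and z of amber_2_center in the frame of carrier between 0.015 and 0.029 m)) or ((x of amber_1_center in the frame of carrier between -0.032 and -0.012 m and y of amber_1_center in the frame of carrier between -0.0481 and -0.0281 m and z of amber_1_center in the frame of carrier between 0.015 and 0.029 m) and (x of amber_2_center in the frame of carrier between -0.032 and -0.012 m and y of amber_2_center in the frame of carrier between 0.0281 and 0.0481 m and z of amber_2_center in the frame of carrier between 0.015 and 0.029 m))) and x of white_ball_center in the frame of carrier between 0.034 and 0.054 m and y of white_ball_center in the frame of carrier between -0.01 and 0.01 m and z of white_ball_center in the frame of carrier between 0.015 and 0.029 m); the robot touches nothing.
It also fails if it takes over 54 s, if anything falls off the work surface, if the arm or the gripper's body presses on something with over 40 N, if the wrist force passes 120 N, or if a joint passes its speed limit or range.

## Robot

A 6-joint arm with a two-finger parallel gripper is mounted at the origin on a cart in front of the work surface, level with it; the furniture and walls round the work are solid. World frame = base frame: x ahead of the robot, y to its left, z up, the work surface at z = 0. Lengths are in mm, angles in rad, forces in N, time in s.
With the tool pointing down it reaches from about 350 to 975 mm from the base axis. Payload 4.9 kg.
Tool frame: the origin (TCP) lies at the very end of the fingers, on their centre line; the grasp point (between the pads) lies 19 mm behind it; z points along the fingers, y is the line along which they close (so a half turn about z gives the same grasp; the last joint's range is limited). The gripper opens to 85 mm and grips with 20 to 120 N. Pads are 22 mm wide; open, the fingers measure 114 mm over their backs; the gripper's body (76 mm by 85 mm) begins 54 mm behind the grasp point. The pads swing forward as they close: fully open they stand 13 mm farther back than shut.
Start: joints at [1.123, 0.053, 1.613, -0, 1.476, -0.119], TCP at [201.806, 591.503, 231.304] pointing down, gripper open.
Joint ranges: [-3.01, 3.01], [-1.01, 2.22], [0.06, 2.58], [-1.02, 4.17], [0.09, 2.62], [-3.14, 3.14]. Speed limits (rad/s): [2.57, 2.57, 3.14, 3.14, 3.14, 3.14].

## Interface

Orientations are given as a unit quaternion [w, x, y, z].
In Python, from station import arm gives the robot as it stands.
- The arm moves only by the shell command python3 -m jog 'ROWS' [FORCE]. ROWS is text: rows parted by semicolons, each of 7 numbers parted by spaces: the turn, a rotation vector about the tool's x, y, z in degrees, then the shift along the tool's x, y, z in mm, then the gripper's target within -1 to 1 (fully open at 1, half-way at 0, shut at -1). A call has 1 to 5 rows; each row shifts and turns the commanded pose from where the row before left it, along the tool's axes as they then stand; what a row does not reach is not made up. A row lasts 1/8 s, in which the tool goes at most 62.5 mm and 10.7 degrees, less where a joint would pass 70% of its speed; a pose out of reach is approached as far as the arm can. A call is refused whole if a number of a shift passes 62.5 or a number of a turn 10.7, either way. A call with a gripper value outside its range is refused whole. The fingers move at their own pace and stop on an object; FORCE is the grip in N (left out, the last holds). Time passes only in rows, so rows that do not move let the fingers close. It gives the time, the measured TCP pose, the force, the opening and the grip force at its end, in the units of the state.
- arm.get_obs(): the state, without advancing time (a new reading comes with each control period).
- arm.capture(name): name is "scene" or "side" or "wrist"; returns a dict with "image" (480x640x3 uint8, blue, green, red), "mtx" (3x3 intrinsics, pixels), "extrinsics" (4x4, takes a point from world to camera coordinates). Camera axes: x right, y down, z forward; pixel columns grow to the right and rows downward; lengths in mm; the calibration is good to about 2 mm. A picture is of the moment at which its call begins. There is no depth.
- arm.job_done(): hands the job in; it is judged then, once.
Trained networks look in the newest picture that a camera, given by its name, has taken for a name from the list of things; names that differ only in an ending like _2 or _b are one class to them, and where a whole thing is asked for, a point or a joint stands for the part that bears it (a point fixed in the world has none). Each returns a list of dicts, best first, with "conf" (0 to 1); they miss things now and then, are a little off and sometimes report something else, mostly with a low value. They report only what shows in the picture. A call takes as long as a camera call. They do not tell look-alikes from the thing itself.
- arm.outline_of(camera, name): "pixels" (480x640 bool, what is visible of it) and "bbox" ([left, top, right, bottom] in pixels, round what is visible of it).
- arm.landmark_of(camera, name): "position" ([column, row] in pixels: a listed point, or the origin of a listed thing).
The state is a dict: "t": time; "q": joint angles; "qd": joint speeds; "joint_efforts": joint torques, N m; "position": TCP position; "tool_rot": TCP orientation; "ft_force": force on the tool from outside, world axes, zero at the start; "wrist_torque": the same for the moment, N m; "finger_gap": finger opening in mm; "finger_force": force on a finger pad.
Only numpy, scipy, OpenCV 4.12 (cv2) and the standard library are available. Lean on these libraries where they do the work, as an engineer would, in place of code of your own. Each camera call takes 0.05 s, during which the arm holds its last target. There are 200 camera calls.

## Working session

There is one attempt and no reset: what is moved stays moved. The work goes in short steps, Python scripts to look and compute and a shell command to move; the robot and the scene stay as the last step left them, time stands still between calls to the robot, and variables do not carry over. Pictures are saved under pics/ and viewed, at most 10 in all, crops included, and the job is handed in when it is done.

```bash
mkdir -p pics; cat > h.py <<'E'
import numpy as np, cv2
from station import arm
def ray(c,uv):
    K=np.array(c["mtx"]);E=np.array(c["extrinsics"]);R=E[:3,:3];t=E[:3,3]
    d=R.T@np.linalg.solve(K,[uv[0],uv[1],1.]);return -R.T@t,d
def onz(c,uv,z):
    o,d=ray(c,uv);return o+d*(z-o[2])/d[2]
def proj(c,p):
    E=np.array(c["extrinsics"]);v=np.array(c["mtx"])@(E[:3,:3]@np.array(p)+E[:3,3]);return v[:2]/v[2]
E
python3 - <<'E'
from h import *
o=arm.get_obs();print(o['t'],o['position'],o['tool_rot'],o['finger_gap'])
for cam in("scene","side"):
    c=arm.capture(cam);cv2.imwrite(f"pics/{cam}0.png",c["image"])
    E=np.array(c["extrinsics"]);print(cam,(-E[:3,:3].T@E[:3,3]).round())
    for n,z in(("amber_1_center",30),("white_ball_center",20),("carrier",0)):
        for d in arm.landmark_of(cam,n): print(n,round(d["conf"],2),np.round(d["position"]),onz(c,d["position"],z).round(1))
E
```

```text
0.0 [201.54922846 590.9369212  230.02995645] [-2.78252814e-04  1.63671711e-01  9.86514314e-01 -1.00095506e-03] 85.64448825772634
scene [  16. -228.  686.]
amber_1_center 0.6 [296. 286.] [396.6 174.1  30. ]
amber_1_center 0.29 [410. 262.] [568.8  61.4  30. ]
white_ball_center 0.68 [335. 268.] [477.  156.1  20. ]
white_ball_center 0.64 [349. 247.] [534.2 171.1  20. ]
white_ball_center 0.6 [410. 261.] [578.1  66.6  20. ]
carrier 0.68 [432. 285.] [573.2  14.5   0. ]
side [ 106. -428.  483.]
amber_1_center 0.74 [255. 305.] [398.9 175.   30. ]
white_ball_center 0.72 [340. 284.] [534.3 174.6  20. ]
white_ball_center 0.64 [317. 300.] [483.1 155.7  20. ]
white_ball_center 0.52 [414. 312.] [578.1  65.4  20. ]
carrier 0.86 [428. 345.] [565.3  19.4  -0. ]
```

View pics/scene0.png

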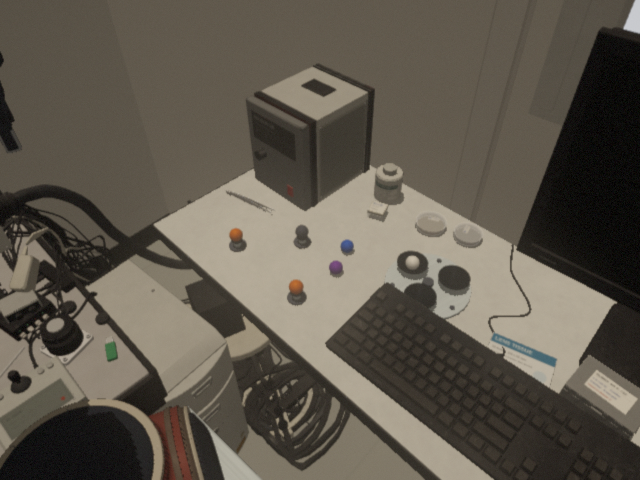

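View pics/side0.png

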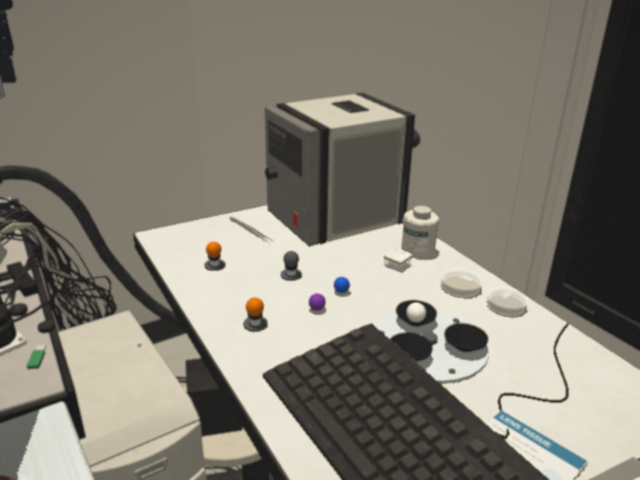

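Scene: the orange balls are at (296,287) and (236,235), steel at (302,231), and the blue and purple balls at (347,246) and (335,268). The white ball is at (412,262), with the empty wells at about (454,278) and (420,295). The side view agrees.

```bash
cat >> h.py <<'E'
def oranges(c,amin=25):
    hsv=cv2.cvtColor(c["image"],cv2.COLOR_BGR2HSV)
    m=cv2.inRange(hsv,(4,150,90),(18,255,255));n,_,s,ce=cv2.connectedComponentsWithStats(m)
    return [(ce[i],s[i]) for i in range(1,n) if s[i,4]>=amin]
E
python3 - <<'E'
from h import *
from scipy.optimize import least_squares
cs={}
for cam in("scene","side"):
    c=arm.capture(cam);cs[cam]=c
    for ce,s in oranges(c): print(cam,ce.round(1),s[2:],onz(c,ce,30).round(1))
W={"scene":(412,262),"side":(415.5,312)}
for cam in cs:
    c=cs[cam];img=c["image"]
    for d in arm.landmark_of(cam,"white_ball_center"): print(cam,'white',round(d['conf'],2),onz(c,d['position'],20).round(1))
    d=arm.landmark_of(cam,"carrier")[0];print('carrier',onz(c,d['position'],0).round(1))
    # disc outline from the net
    o=arm.outline_of(cam,"carrier")[0];m=o["pixels"].astype(np.uint8);print(o['conf'],o['bbox'])
E
```

```text
scene [235.  233.1] [11  9 79] [414.7 347.   30. ]
scene [295.3 285.3] [ 12  11 104] [397.2 175.3  30. ]
scene [158.4 420.8] [12 12 39] [102.2 149.4  30. ]
scene [176.2 431.4] [ 11  29 100] [109.1 119.2  30. ]
side [213.2 249. ] [ 14  15 166] [414.5 344.4  30. ]
side [254.4 306.4] [ 16  18 235] [397.1 173.6  30. ]
scene white 0.68 [474.3 154.7  20. ]
scene white 0.65 [582.2  68.3  20. ]
scene white 0.64 [534.5 170.8  20. ]
carrier [567.4  11.8   0. ]
0.69 [387.4, 249.0, 470.8, 318.6]
side white 0.65 [537.5 175.8  20. ]
side white 0.62 [483.  160.9  20. ]
side white 0.5 [580.9  63.4  20. ]
carrier [558.6  17.7   0. ]
0.97 [374.7, 300.0, 487.6, 383.0]
```

```bash
python3 -m jog '0 0 0 -52 -30 6 1;0 0 0 -52 -30 6 1;0 0 0 -52 -30 6 1;0 0 0 -52 -30 6 1;0 0 0 -52 -30 6 1' 30; python3 -m jog '0 0 0 -20 -13 5 1;0 0 0 0 0 0 1;0 0 0 0 0 0 1'
cat >> h.py <<'E'
from scipy.spatial.transform import Rotation as Ro
def tool(o=None):
    o=o or arm.get_obs();w,x,y,z=o['tool_rot'];return np.array(o['position']),Ro.from_quat([x,y,z,w]).as_matrix()
def todo(p):
    P,R=tool();return (R.T@(np.array(p)-P)).round(1)
E
python3 - <<'E'
from h import *
c=arm.capture("wrist");cv2.imwrite("pics/w1.png",c["image"])
P,R=tool();print(P,R.round(3))
for ce,s in oranges(c): print(ce.round(1),s,onz(c,ce,30).round(1),todo(onz(c,ce,30)))
E
```

```text
t: 1.42
position: [400.5, 364.1, 201.5]
tool_rot: [0.0, 0.164, 0.987, 0.0]
ft_force: [0.7, 0.6, -0.1]
finger_gap: 85.1
finger_force: 0.0
t: 1.8
position: [413.9, 347.4, 196.5]
tool_rot: [-0.0, 0.163, 0.987, 0.0]
ft_force: [-0.6, 0.2, 0.2]
finger_gap: 85.5
finger_force: 0.0
[413.74665348 347.65478441 196.62787676] [[-0.947  0.322  0.   ]
 [ 0.322  0.947  0.001]
 [-0.     0.001 -1.   ]]
[324.7 215.8] [311 206  24  25 294] [412.8 349.8  30. ] [  1.6   1.6 166.6]
[114.6 269.8] [102 255  32  26 476] [399.8 169.8  30. ] [ -44.1 -173.   166.5]
```

View pics/w1.png

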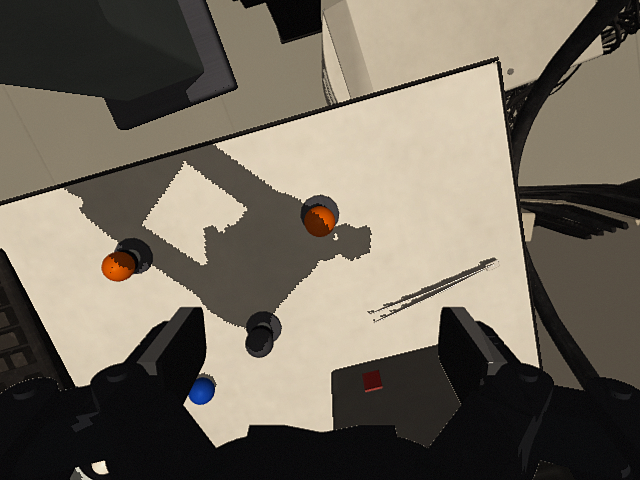

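The wrist view shows ball A at about (320,221), directly under the tool and clear on both closing sides. Descending now.

```bash
python3 -m jog '0 0 0 -1 -1.5 50 1;0 0 0 0 0 50 0.4;0 0 0 0 0 40 0;0 0 0 0 0 25 0;0 0 0 0 0 15 0' 30; python3 - <<'E'
from h import *
c=arm.capture("wrist");cv2.imwrite("pics/w2.png",c["image"][:, :]);print(todo([414.5,345.5,16]),[(ce.round(),s) for ce,s in oranges(c)])
E
```

```text
t: 2.48
position: [413.4, 345.7, 14.9]
tool_rot: [-0.001, 0.163, 0.987, -0.0]
ft_force: [0.2, 0.7, -0.1]
finger_gap: 42.5
finger_force: 0.0
[-1.5  1.  -2.4] [(array([322., 342.]), array([ 295,  315,   54,   54, 1888], dtype=int32))]
```

View pics/w2.png

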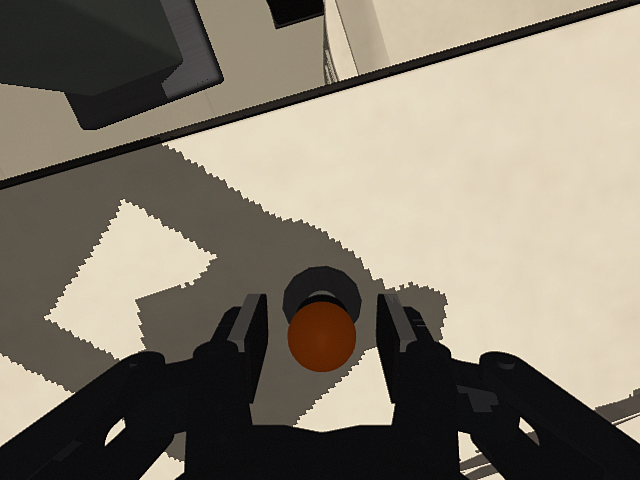

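Ball A is at (322,337), centred between the pads. Closing.

```bash
python3 -m jog '0 0 0 0 0 0 -1;0 0 0 0 0 0 -1;0 0 0 0 0 0 -1;0 0 0 0 0 0 -1' 30;python3 -m jog '0 0 0 0 0 -15 -1;0 0 0 0 0 -40 -1;0 0 0 0 0 -50 -1;0 0 0 0 0 -30 -1;0 0 0 0 0 0 -1'; python3 - <<'E'
from h import *
P,R=tool();print(P,todo([565,17,150]))
E
```

```text
t: 3.02
position: [415.1, 345.4, 17.2]
tool_rot: [0.0, 0.164, 0.987, 0.001]
ft_force: [-1.1, -0.8, 1.7]
finger_gap: 23.2
finger_force: 29.5
t: 3.65
position: [417.0, 346.5, 156.2]
tool_rot: [0.003, 0.164, 0.987, 0.003]
ft_force: [0.9, 0.7, -0.1]
finger_gap: 23.0
finger_force: 29.4
[417.00265236 346.50616485 156.21989694] [-246.4 -264.1    5.8]
```

```bash
python3 -m jog '0 0 0 -30 -50 -10 -1;0 0 0 -41 -44 -10 -1;0 0 0 -41 -44 -10 -1;0 0 0 -41 -44 -10 -1;0 0 0 -41 -42 -4 -1' ; python3 -m jog '0 0 0 -41 -40 0 -1;0 0 0 -10 0 0 -1;0 0 0 0 0 0 -1'
python3 - <<'E'
from h import *
c=arm.capture("wrist");cv2.imwrite("pics/w3.png",c["image"])
P,R=tool();print(P)
for n,z in(("white_ball_center",20),("carrier",0)):
    for d in arm.landmark_of("wrist",n): print(n,round(d["conf"],2),np.round(d["position"]),onz(c,d["position"],z).round(1))
E
```

```text
t: 4.28
position: [526.2, 68.5, 194.9]
tool_rot: [-0.0, 0.164, 0.986, 0.0]
ft_force: [1.2, -0.4, -0.1]
finger_gap: 22.9
finger_force: 29.5
t: 4.65
position: [560.9, 16.2, 194.0]
tool_rot: [-0.001, 0.164, 0.986, 0.0]
ft_force: [-0.6, 0.8, -1.1]
finger_gap: 22.7
finger_force: 29.6
[560.56627089  16.90865015 194.19461604]
white_ball_center 0.86 [515. 125.] [540.6 179.4  20. ]
white_ball_center 0.84 [471.  64.] [487.5 157.1  20. ]
white_ball_center 0.77 [382. 222.] [581.1  60.7  20. ]
carrier 0.72 [326. 216.] [565.4  17.9   0. ]
```

View pics/w3.png

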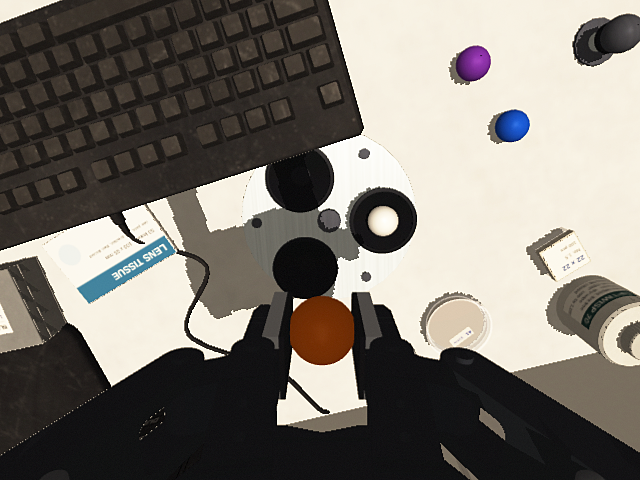

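The wrist view shows well centres at about (299,180) on the keyboard side, (305,267) on the far side, and (383,220) with the white ball. The boss is at (329,219).

```bash
python3 - <<'E'
from h import *
c=arm.capture("wrist")
q=[onz(c,u,23)[:2] for u in((299.5,180),(305,267),(383,220))];print(np.round(q,1),[round(np.linalg.norm(q[i]-q[j]),1) for i,j in((0,1),(1,2),(0,2))],np.mean(q,0),onz(c,(329,219),14))
C=np.mean(q,0);w=q[2]-C;a=np.angle(complex(*w)*1+complex(*(q[0]-C))*np.exp(2j*np.pi/3)*0)
z=[complex(*(p-C)) for p in q]
a=np.angle(z[2]+min([z[0]*np.exp(s*2j*np.pi/3)+z[1]*np.exp(-s*2j*np.pi/3) for s in(1,-1)],key=lambda v:abs(v-2*z[2])))
R=np.array([[np.cos(a),-np.sin(a)],[np.sin(a),np.cos(a)]])
print('yaw',np.degrees(a));
for l in((44,0),(-22,38.1),(-22,-38.1)):
    p=C+R@l;print(l,p.round(1),todo([*p,40]))
E
```

```text
[[526.4   9.9]
 [596.8 -10.3]
 [578.9  63.4]] [np.float64(73.2), np.float64(75.8), np.float64(74.9)] [567.3393284   21.01124713] [565.93139053  21.51337634  14.        ]
yaw 74.39733567129883
(44, 0) [579.2  63.4] [ -3.   49.4 154.9]
(-22, 38.1) [524.7  10.1] [ 31.5 -18.5 154.9]
(-22, -38.1) [598.1 -10.4] [-44.6 -14.4 154.9]
```

```bash
python3 -m jog '0 0 0 -44.5 -14.5 10 -1;0 0 0 0 0 50 -1;0 0 0 0 0 50 -1;0 0 0 0 0 40 -1;0 0 0 0 0 10 -1'; python3 -m jog '0 0 0 0 0 0 -1;0 0 0 0 0 0 -1'; python3 - <<'E'
from h import *
c=arm.capture("wrist");cv2.imwrite("pics/w4.png",c["image"]);print(tool()[0],todo([598,-10.4,27]))
E
```

```text
t: 5.48
position: [595.8, -10.6, 31.9]
tool_rot: [-0.003, 0.163, 0.987, -0.0]
ft_force: [0.2, -0.0, -0.1]
finger_gap: 23.2
finger_force: 29.6
t: 5.72
position: [600.5, -11.9, 37.9]
tool_rot: [0.002, 0.163, 0.987, 0.0]
ft_force: [-0.2, 0.6, -0.2]
finger_gap: 22.8
finger_force: 29.6
[600.57404453 -12.03526379  37.99767908] [ 3.   0.7 11. ]
```

View pics/w4.png

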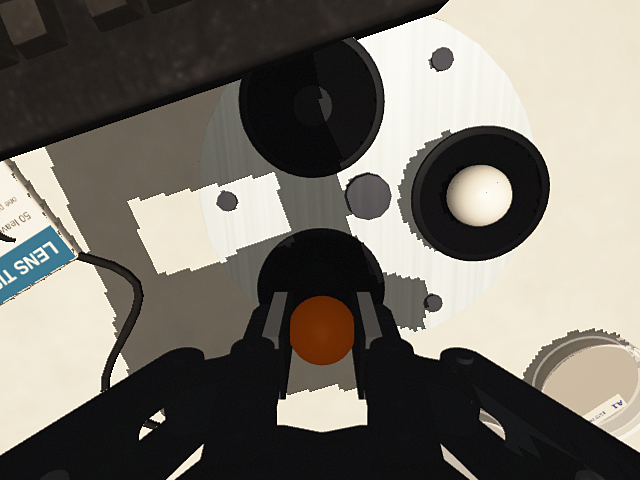

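Far well rim spans columns 258–385 with its top at row 228, so its centre is at about (321,291). The ball is held at (322,330).

```bash
python3 - <<'E'
from h import *
c=arm.capture("wrist");P,R=tool()
w=onz(c,(321,291),23);b=onz(c,(322,330),P[2]+13);r=onz(c,(329-8,228),23)
print(P,w,b,np.linalg.norm(w-r),todo([*w[:2],27]))
for u in((313,105),(480.5,194)):print(onz(c,u,23))
E
```

```text
[600.3958274  -12.10854205  37.76645605] [598.1191909  -12.15262322  23.        ] [601.35812749 -12.85930489  50.76645605] 28.005193900117956 [ 2.2 -0.8 10.8]
[525.45725741   9.50091759  23.        ]
[578.96267272  61.89919763  23.        ]
```

```bash
python3 -m jog '0 0 0 2.5 0 6 -1;0 0 0 0 0 4 -1;0 0 0 0 0 0 -1;0 0 0 0 0 0 -0.2;0 0 0 0 0 0 -0.1'; python3 -m jog '0 0 0 0 0 0 0;0 0 0 0 0 0 0;0 0 0 0 0 -20 0;0 0 0 0 0 -60 0;0 0 0 0 0 -60 0'; python3 -m jog '0 0 0 0 0 -20 0;0 0 0 0 0 0 0'; python3 - <<'E'
from h import *
c=arm.capture("wrist");cv2.imwrite("pics/w5.png",c["image"])
for ce,s in oranges(c): print(ce.round(),s[2:],onz(c,ce,20).round(1))
print(tool()[0],todo([397,174.3,196]))
E
```

```text
t: 6.45
position: [596.5, -11.2, 25.5]
tool_rot: [0.0, 0.164, 0.987, -0.0]
ft_force: [1.1, 0.2, 0.7]
finger_gap: 38.1
finger_force: 0.0
t: 7.08
position: [596.1, -11.1, 167.9]
tool_rot: [0.0, 0.164, 0.987, 0.0]
ft_force: [0.5, 0.2, 0.4]
finger_gap: 42.8
finger_force: 0.0
t: 7.32
position: [597.6, -11.4, 188.5]
tool_rot: [0.003, 0.164, 0.987, 0.0]
ft_force: [0.3, 0.8, -0.6]
finger_gap: 42.8
finger_force: 0.0
[321. 216.] [ 31  31 713] [597.2 -12.2  20. ]
[596.25931893 -11.14371966 185.60534736] [248.5 111.2 -10.5]
```

View pics/w5.png

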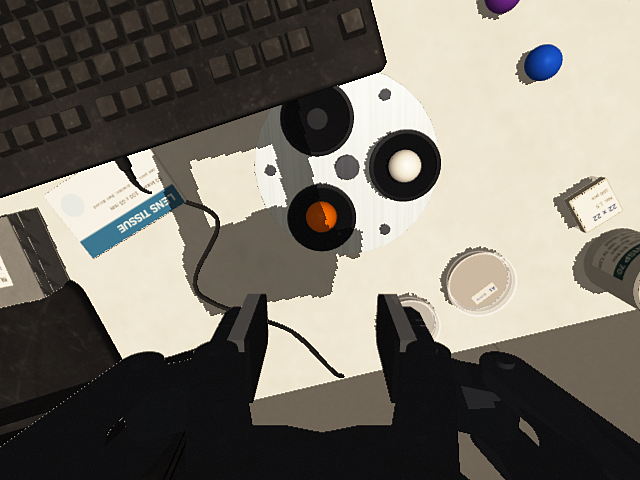

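Ball A is seated at (321,216), in the far well. Next, ball B.

```bash
python3 -m jog '0 0 0 50 22 0 0;0 0 0 50 22 0 0;0 0 0 50 22 0 0;0 0 0 50 22 0 0;0 0 0 46 22 0 0'; python3 -m jog '0 0 0 2.5 1.5 0 0;0 0 0 0 0 0 0;0 0 0 0 0 0 0'; python3 - <<'E'
from h import *
c=arm.capture("wrist");print(tool()[0])
for ce,s in oranges(c):
    u=(s[0]+(s[2]-1)/2,s[1]+(s[3]-1)/2);print(ce.round(),s,onz(c,u,30).round(1),todo([*onz(c,u,30)[:2],15]))
E
```

```text
t: 8.0
position: [395.9, 172.9, 182.0]
tool_rot: [-0.003, 0.164, 0.986, -0.001]
ft_force: [0.1, 0.9, 0.4]
finger_gap: 43.0
finger_force: 0.0
t: 8.38
position: [397.5, 173.8, 184.5]
tool_rot: [-0.001, 0.164, 0.986, -0.0]
ft_force: [1.0, -0.5, 0.1]
finger_gap: 42.3
finger_force: 0.0
[397.63754287 173.79399171 184.73125522]
[323. 221.] [307 207  32  31 724] [397.7 173.6  30. ] [ -0.2   0.  169.7]
```

Ball B lies directly below, at (397.7,173.6), which agrees with the scene and side cameras.

```bash
python3 -m jog '0 0 0 0 0 50 0;0 0 0 0 0 50 0;0 0 0 0 0 40 0;0 0 0 0 0 20 0;0 0 0 0 0 8 0'; python3 - <<'E'
from h import *
c=arm.capture("wrist");print(tool()[0],[(ce.round(),s) for ce,s in oranges(c)])
E
```

```text
t: 9.05
position: [396.6, 173.7, 15.7]
tool_rot: [-0.001, 0.164, 0.986, -0.001]
ft_force: [-0.4, 0.4, -0.1]
finger_gap: 43.2
finger_force: 0.0
[396.59493456 173.78160309  15.66938608] [(array([324., 335.]), array([ 294,  303,   63,   65, 2951], dtype=int32))]
```

```bash
python3 -m jog '0 0 0 0 0 0 -1;0 0 0 0 0 0 -1;0 0 0 0 0 0 -1;0 0 0 0 0 0 -1' 30;python3 -m jog '0 0 0 0 0 -15 -1;0 0 0 0 0 -40 -1;0 0 0 0 0 -50 -1;0 0 0 0 0 0 -1;0 0 0 0 0 0 -1'; python3 - <<'E'
from h import *
P,R=tool();print(P,todo([525.2,9.6,120]))
E
```

```text
t: 9.6
position: [398.1, 174.7, 18.2]
tool_rot: [0.001, 0.164, 0.987, 0.0]
ft_force: [0.9, -1.3, 2.4]
finger_gap: 22.8
finger_force: 29.5
t: 10.22
position: [396.9, 174.7, 122.5]
tool_rot: [0.0, 0.164, 0.987, 0.0]
ft_force: [0.1, -0.3, -0.5]
finger_gap: 22.6
finger_force: 29.4
[396.90916954 174.70311239 122.51168374] [-174.7 -114.9    2.5]
```

The keyboard edge runs beside the near well, so I'll turn the tool −19° to keep the fingers parallel to it.

```bash
python3 -m jog '0 0 0 -48 -31 0 -1;0 0 0 -48 -31 0 -1;0 0 0 -48 -31 0 -1;0 0 -9.5 -31 -22 0 -1;0 0 -9.5 0 0 0 -1'; python3 -m jog '0 0 0 0 0 0 -1;0 0 0 0 0 0 -1;0 0 0 0 0 0 -1'; python3 - <<'E'
from h import *
c=arm.capture("wrist");P,R=tool();print(P,R.round(2),todo([525.2,9.6,42]));cv2.imwrite("pics/w6.png",c["image"])
E
```

```text
t: 10.85
position: [525.5, 7.2, 120.2]
tool_rot: [-0.002, -0.002, 1.0, 0.0]
ft_force: [0.5, 0.1, -1.6]
finger_gap: 23.2
finger_force: 29.5
t: 11.22
position: [525.1, 9.8, 121.9]
tool_rot: [-0.0, -0.001, 1.0, 0.0]
ft_force: [-0.8, 0.1, -0.7]
finger_gap: 23.2
finger_force: 29.5
[525.29249986   9.70701988 122.0827969 ] [[-1. -0. -0.]
 [-0.  1.  0.]
 [ 0.  0. -1.]] [ 0.1 -0.1 80.1]
```

```bash
python3 -m jog '0 0 0 0 0 40 -1;0 0 0 0 0 30 -1;0 0 0 0 0 10 -1;0 0 0 0 0 0 -1;0 0 0 0 0 0 -1'; python3 - <<'E'
from h import *
c=arm.capture("wrist");P,R=tool();print(P);cv2.imwrite("pics/w7.png",c["image"])
E
```

```text
t: 11.9
position: [526.9, 9.2, 43.9]
tool_rot: [0.001, -0.001, 1.0, -0.0]
ft_force: [0.6, -0.1, 0.3]
finger_gap: 23.2
finger_force: 29.5
[526.96643425   9.10891293  44.02571923]
```

View pics/w7.png

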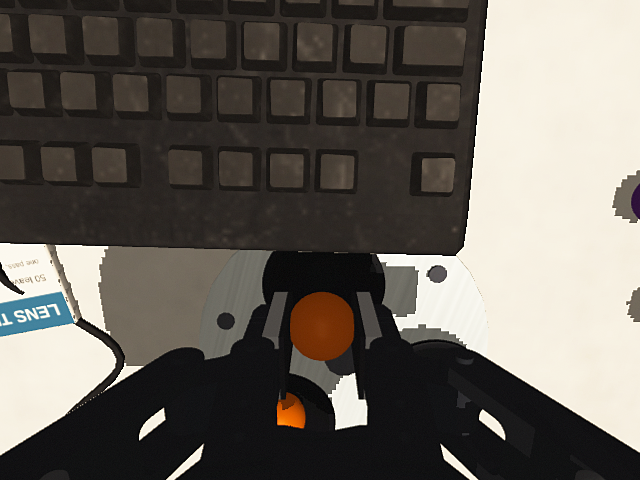

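The near well rim spans columns 262–386, so its centre column of about 324 lines up with the ball. The keyboard edge at row 250 is clear of the fingers. Lower and release.

```bash
python3 -m jog '0 0 0 1 0 10 -1;0 0 0 0 0 6 -1;0 0 0 0 0 0 -1;0 0 0 0 0 0 -0.2;0 0 0 0 0 0 -0.1'; python3 -m jog '0 0 0 0 0 0 -0.1;0 0 0 0 0 0 -0.1;0 0 0 0 0 -20 -0.1;0 0 0 0 0 -60 -0.1;0 0 0 0 0 -60 -0.1'; python3 -m jog '0 0 0 30 0 -30 0;0 0 0 0 0 0 0;0 0 0 0 0 0 0'; python3 - <<'E'
from h import *
c=arm.capture("wrist");cv2.imwrite("pics/w8.png",c["image"])
for ce,s in oranges(c): print(ce.round(),s[2:],onz(c,ce,20).round(1))
for d in arm.landmark_of("wrist","white_ball_center"):print(onz(c,d["position"],20).round(1))
E
```

```text
t: 12.58
position: [524.9, 9.2, 26.6]
tool_rot: [0.0, -0.001, 1.0, -0.0]
ft_force: [0.0, -0.9, -0.3]
finger_gap: 38.5
finger_force: 0.0
t: 13.2
position: [524.0, 9.3, 167.3]
tool_rot: [-0.001, -0.001, 1.0, 0.0]
ft_force: [0.6, 0.1, -0.6]
finger_gap: 38.5
finger_force: 0.0
t: 13.58
position: [494.3, 9.2, 195.4]
tool_rot: [-0.0, -0.001, 1.0, 0.0]
ft_force: [-0.7, -0.9, -1.2]
finger_gap: 42.8
finger_force: 0.0
[322. 251.] [ 29  29 664] [524.5   8.5  20. ]
[298. 329.] [ 28  29 618] [597.7 -12.3  20. ]
[536.7 177.9  20. ]
[486.7 160.4  20. ]
[583.1  63.1  20. ]
```

View pics/w8.png

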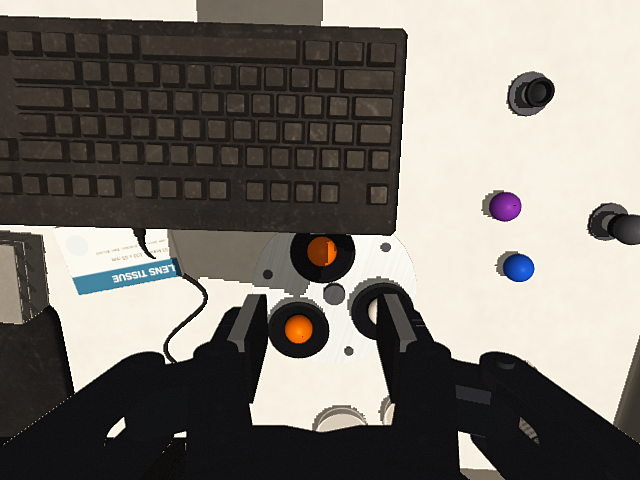

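Both orange balls sit in their wells, at (322,251) and (298,329), and the white ball is still in its own well. The arm is clear of everything.

```bash
python3 -c "
from station import arm
print(arm.job_done())"
```

```text
the job is handed in; nothing more can be done
None
```

I put both orange balls into the two empty wells, one in each, and handed the job in at about 13.6 s of the 54 s allowed; the white ball is still in its own well and the steel, blue and purple balls were not touched.

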